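# Put the glass torch on standby

## Task

Put the bench torch on standby: with a fingertip, first push the oxygen lever (the one with the ball on its end) fully shut, then push the gas lever (plain end, over the quarter-round plate) back until it lies centred between the two ribs of the pilot marker on its plate, never as far as shut. Only push the levers, do not take them between the fingers, and leave the marker, the bead bowl, the paddle and the pot of rods where they are.

Things in the scene. Friction and masses are not known exactly. Their poses are not given: they have to be found in the camera images.
- ox_valve: Oxygen valve, fixed to the bench: round dark flange 90 mm across and 10 mm thick, brass body 38 mm across, brass pipe stubs along its x axis at 29 mm height (to 36 mm from the axis on the -x side, to 57 mm on the +x side). Origin: on the bench surface, on the vertical pivot axis of the lever; z up. Its lever points along the valve's own -y axis when shut and along its -x axis (roughly towards the robot) when fully open.
- ox_lever (a joint): Angle of the oxygen lever, rad: 0 = fully shut, against its stop; 1.571 = fully open, against the other stop. Grows clockwise seen from above, so shutting turns it anticlockwise. It starts open between 1.0 and 1.57 and stays wherever it is left; friction needs about 2 to 3 N at 100 mm from the pivot.
- ox_bar (a point): Point on the oxygen lever 70 mm from the pivot axis, in the middle of the bar, 65 mm above the bench. x points outwards along the bar, z up. Steel bar 14 mm wide and 14 mm tall (its underside is 58 mm above the bench), from the pivot to 130 mm out, then a black ball 28 mm across centred 140 mm out. The hub on the pivot is 30 mm across and its top is 79 mm above the bench. Beyond 45 mm from the pivot there is nothing beneath the bar but the bench.
- gas_valve: Gas valve, fixed to the bench: square dark flange 84 mm wide and 10 mm thick, the same brass body and stubs, and a fixed quarter-round aluminium plate under the lever's sweep, reaching 78 mm from the pivot, top 52 mm above the bench. Origin: on the bench surface, on the vertical pivot axis; z up. Its lever too points along the valve's own -y axis when shut and along its -x axis when fully open. The two valves may stand either way round, left or right.
- gas_lever (a joint): Angle of the gas lever, rad: 0 = fully shut, 1.571 = fully open, growing clockwise seen from above. It starts open between 1.2 and 1.57, stays wherever it is left, and has the same friction as the oxygen lever. The pilot marker's angle on the same scale is between 0.4 and 0.8. Below 0.12 the flame is out.
- gas_bar (a point): Point on the gas lever 70 mm from the pivot axis, in the middle of the bar, 65 mm above the bench; x points outwards along the bar, z up. Steel bar 14 mm wide and 14 mm tall (underside 58 mm above the bench), with a plain square-cut end 140 mm from the pivot and no ball; hub 30 mm across, its top 79 mm above the bench. Beyond 87 mm from the pivot there is nothing beneath the bar but the bench.
- pilot_mark (a point): Where gas_bar lies when the gas lever is right over the pilot marker: 70 mm from the gas valve's pivot axis, 65 mm above the bench, x pointing outwards from the pivot. The marker is a dark steel clip on the quarter-round plate, its top 55 mm above the bench (under the bar): two ribs 34 mm long, from 48 to 82 mm out, 26 mm apart inside, one each side of the bar's place, joined by a rim 34 mm wide at 84 mm out. Stiff, set differently each time.
- bead_bowl: Bystander: white bowl of glass beads, 116 mm across and 48 mm tall; origin at the centre of its underside.
- paddle: Bystander: graphite paddle lying on the bench between robot and valves, 160 mm long, 45 mm wide, at most 24 mm tall, blade towards its own +x; origin near the joint of blade and handle, at the underside.
- rod_pot: Bystander: aluminium pot 102 mm across and 88 mm tall with glass rods standing up to 210 mm above the bench, beyond the valves; origin at the centre of its underside.
Not all that is in view belongs to the job. Leave any purple or turquoise look-alike of the gas_valve alone.

How it is judged:
By the outcome, as a careful person would: the job done as asked, in the order asked, and still so for the second after the job is handed in, with the robot touching nothing.
It also fails if it takes over 58 s, if anything falls off the work surface, if the arm or the gripper's body presses on something with over 40 N, if the wrist force passes 120 N, or if a joint passes its speed limit or range.

## Robot

A 6-joint arm with a two-finger parallel gripper is mounted at the origin on the work surface. World frame = base frame: x ahead of the robot, y to its left, z up, the work surface at z = 0. Lengths are in mm, angles in degrees, forces in N, time in s.
With the tool pointing down it reaches from about 400 to 925 mm from the base axis. Payload 3.4 kg.
Tool frame: the origin (TCP) lies midway between the tips of the shut fingers; the grasp point (between the pads) lies 19 mm behind it; x points along the fingers, z is the direction in which the jaws open and shut, and the axes are right-handed (so a half turn about x gives the same grasp; the last joint's range is limited). The gripper opens to 85 mm and grips with 20 to 120 N. Pads are 22 mm wide; open, the fingers measure 114 mm over their backs; the gripper's body (76 mm by 85 mm) begins 54 mm behind the grasp point. The pads swing forward as they close: fully open they stand 13 mm farther back than shut.
Start: joints at [-4.211, 17.578, 86.31, -0, 76.112, -4.211], TCP at [575.005, -0.025, 231.305] pointing down, gripper open.
Joint ranges: [-179.03, 179.03], [-60, 130.46], [8.19, 133.38], [-81.62, 261.62], [5.75, 156.47], [-153.77, 153.77]. Speed limits (degrees/s): [147.25, 147.25, 180, 180, 180, 180].

## Interface

Orientations are given as [roll, pitch, yaw] about the fixed x, y, z axes, in that order (R = Rz(yaw) Ry(pitch) Rx(roll)).
In Python, from station import arm, viewer gives the robot as it stands.
- The arm moves only by the tool servo_tool, never from a script. Its argument "moves" is a list that holds one entry, the list of rows, each a list of 5 numbers: the closure in counts, from 0 (fully open) to 255 (shut), then the shift along the tool's x, y, z in mm, then the turn about the tool's x in degrees. A call has 1 to 10 rows; each row is the pose to reach, as a shift and turn from the pose commanded when the call began, along the tool's axes at that moment; what a row does not reach only later rows make up. A row lasts 1/8 s, in which the tool goes at most 62.5 mm and 10.7 degrees, less where a joint would pass 70% of its speed; a pose out of reach is approached as far as the arm can. A call with a gripper value outside its range is refused whole. The fingers move at their own pace and stop on an object; "newtons" is the grip in N (left out, the last holds). Time passes only in rows, so rows that repeat a pose let the fingers close. It gives the time, the measured TCP pose, the force and the opening at its end, in the units of the state.
- arm.read_state(): the state, without advancing time (a new reading comes with each control period).
- viewer.grab_frame(name): name is "scene" or "side" or "wrist"; returns a dict with "image" (420x560x3 uint8, blue, green, red), "fx", "fy", "cx", "cy" (pixels), "position" and "attitude" of the camera in the world. Camera axes: x right, y up, looking along -z (the intrinsics and any distortion apply to the point x, -y, -z); pixel columns grow to the right and rows downward; lengths in mm; the calibration is good to about 2 mm. A picture is of the moment at which its call begins. There is no depth.
- arm.sign_off(): hands the job in, once; it reports no verdict.
The state is a dict: "time_s": time; "qpos": joint angles; "joint_vel": joint speeds; "tau": joint torques, N m; "position": TCP position; "orientation": TCP orientation; "wrist_force": force on the tool from outside, world axes, zero at the start; "wrist_torque": the same for the moment, N m; "width": finger opening in mm.
Only numpy, scipy, OpenCV 4.12 (cv2) and the standard library are available. Lean on these libraries where they do the work, as an engineer would, in place of code of your own. Each camera call takes 0.05 s, during which the arm holds its last target.

## Working session

There is one attempt and no reset: what is moved stays moved. The work goes in short steps, Python scripts to look and compute and a tool call to move; the robot and the scene stay as the last step left them, time stands still between calls to the robot, and variables do not carry over. Pictures are saved under pics/ and viewed, and the job is handed in when it is done.

Besides the shell and the picture viewer there is one more tool, called after "Request:" by a JSON object that holds its "name" and its "arguments", one argument or row to a line. servo_tool: Moves the arm, as the interface text tells. Its arguments: {"type":"object","properties":{"moves":{"type":"array"},"newtons":{"type":"number"}},"required":["moves"]}

```bash
mkdir -p pics; ls
python3 - <<'E'
from station import arm, viewer
import cv2,json
for n in ("scene","side","wrist"):
    f=viewer.grab_frame(n); cv2.imwrite(f"pics/{n}0.png",f["image"])
    print(n,{k:v for k,v in f.items() if k!="image"})
print(arm.read_state())
E
```

```text
pics
scene {'fx': 483.77203296162054, 'fy': 483.77203296162054, 'cx': 273.484351670358, 'cy': 205.55217278736924, 'position': array([1230.6539659, -513.7583897, 1028.313505 ]), 'attitude': array([41.57716248, -0.74720862, 54.87211395])}
side {'fx': 410.43213143733067, 'fy': 410.43213143733067, 'cx': 280.7097575108996, 'cy': 205.18825202620508, 'position': array([516.69911912, 910.01027581, 703.19136438]), 'attitude': array([  56.38125522,   -0.32380148, -177.31364298])}
wrist {'fx': 307.57217214037934, 'fy': 307.57217214037934, 'cx': 281.5244478537328, 'cy': 209.81066694913432, 'position': array([573.310965  ,  68.50515382, 373.1358627 ]), 'attitude': array([-15.722881  ,   0.06196321,   0.01878851])}
{'time_s': 0.15, 'qpos': array([-4.21226942e+00,  1.76136050e+01,  8.63635522e+01, -1.74547632e-04,
        7.61122760e+01, -4.21052008e+00]), 'joint_vel': array([-0.04573685, -0.09547029, -0.15454682, -0.0384814 ,  0.02987721,
        0.0215863 ]), 'tau': array([ 7.71606137e-04, -4.57977819e+01, -2.52218986e+01, -9.54763436e-05,
        8.49722768e-03, -4.89260890e-05]), 'position': array([5.74490716e+02, 1.55095072e-03, 2.30601471e+02]), 'orientation': array([175.89799375,  89.91056671, 175.89628643]), 'wrist_force': array([0.76632997, 0.73014483, 0.48636662]), 'wrist_torque': array([-0.03499854,  0.03145229, -0.02616059]), 'width': 85.79027890835398}
```

View pics/scene0.png

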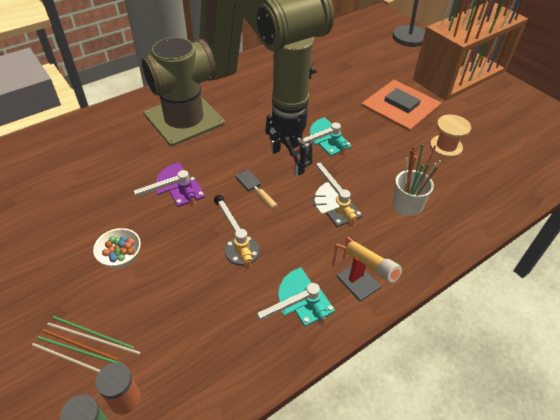

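View pics/side0.png

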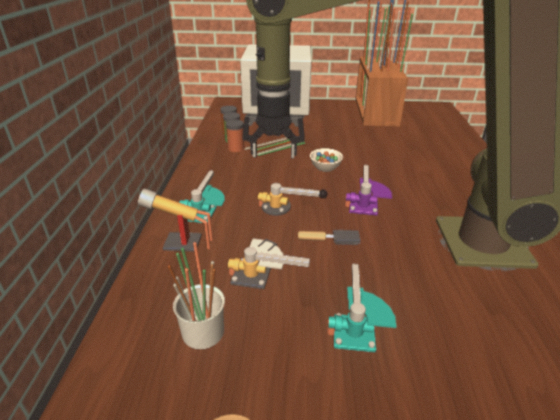

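View pics/wrist0.png

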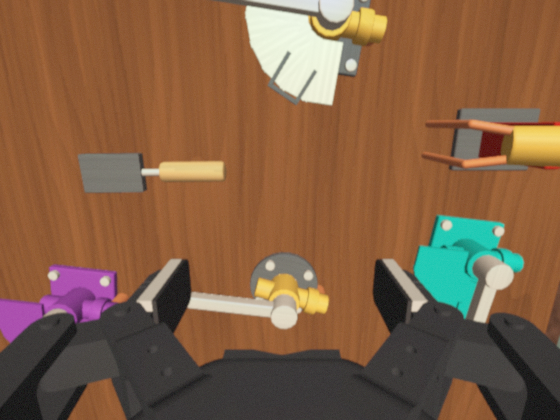

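Wrist view: gas valve (yellow brass, cream plate, dark ribs) is at the top near (337,5) and the oxygen valve is at (285,310). The scene view shows the ball at (219,200), the ox hub at (241,233) and the gas hub at (344,197). Next I'll enlarge for measuring.

```bash
cat > h.py <<'E'
import numpy as np,cv2
from scipy.spatial.transform import Rotation as R
from station import arm, viewer
def cam(f): return R.from_euler('xyz',f["attitude"],degrees=True).as_matrix(),np.array(f["position"])
def ray(f,u,v):
    M,p=cam(f); d=M@np.array([(u-f["cx"])/f["fx"],-(v-f["cy"])/f["fy"],-1]); return p,d/np.linalg.norm(d)
def onz(f,u,v,z):
    p,d=ray(f,u,v); return p+d*(z-p[2])/d[2]
def proj(f,P):
    M,p=cam(f); q=M.T@(np.array(P)-p); return f["cx"]+f["fx"]*q[0]/-q[2], f["cy"]-f["fy"]*q[1]/-q[2]
def tri(*rs):
    A=0;b=0
    for p,d in rs:
        Q=np.eye(3)-np.outer(d,d);A=A+Q;b=b+Q@p
    return np.linalg.solve(A,b)
def crop(f,x0,y0,x1,y1,s,name):
    cv2.imwrite("pics/"+name,cv2.resize(f["image"][y0:y1,x0:x1],None,fx=s,fy=s,interpolation=cv2.INTER_CUBIC))
E
python3 - <<'E'
from h import *
import pickle
fs={n:viewer.grab_frame(n) for n in("scene","side")}
pickle.dump(fs,open("f0.pkl","wb"))
crop(fs["scene"],200,150,370,270,4.5,"sc1.png")
crop(fs["side"],220,170,340,290,5,"si1.png")
E
```

```text
(no output)
```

View pics/sc1.png

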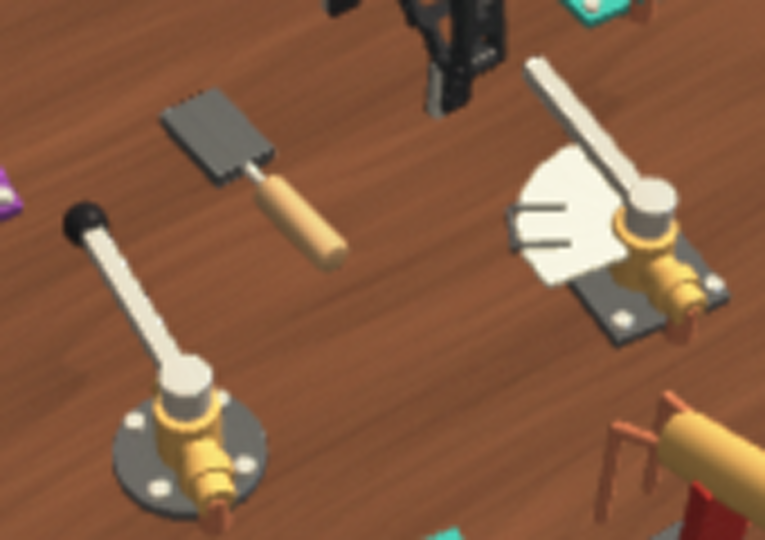

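View pics/si1.png

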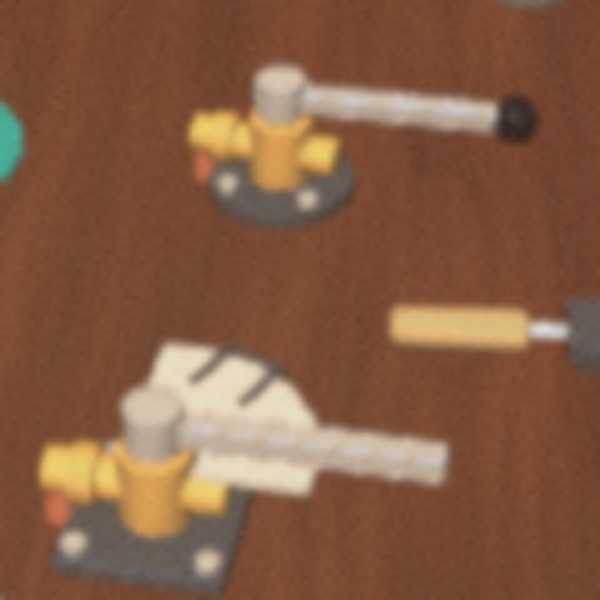

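Run:
```python
from h import *
import pickle
fs=pickle.load(open("f0.pkl","rb"))
S=lambda x,y:(200+x/4.5,150+y/4.5); D=lambda x,y:(220+x/5,170+y/5)
def both(nm,a,b,z):
    p=onz(fs["scene"],*S(*a),z);q=onz(fs["side"],*D(*b),z)
    t=tri(ray(fs["scene"],*S(*a)),ray(fs["side"],*D(*b)))
    print(nm,p.round(1),q.round(1),"tri",t.round(1)); return (p+q)/2
oh=both("oxhub",(187,368),(280,77),79)
ob=both("ball",(85,223),(516,119),65)
gh=both("gashub",(654,191),(152,402),79)
ge=both("gasend",(536,63),(446,455),72)
ra=both("ribA out",(513,207),(275,374),55)
rai=both("ribA in",(566,207),(243,402),55)
rb=both("ribB out",(515,246),(233,349),55)
rbi=both("ribB in",(570,243),(194,381),55)
for n,h,e in(("ox",oh,ob),("gas",gh,ge),("A",gh,ra),("Ai",gh,rai),("B",gh,rb),("Bi",gh,rbi)):
    d=(e-h)[:2]; print(n,np.hypot(*d).round(1),np.degrees(np.arctan2(d[1],d[0])).round(1))
m=(ra+rb+rai+rbi)/4-gh; print("mark dir",np.degrees(np.arctan2(m[1],m[0])))
```

```text
oxhub [ 575.4 -135.3   79. ] [ 576.1 -132.9   79. ] tri [ 575.6 -134.9   78.2]
ball [ 438.3 -120.3   65. ] [ 436.4 -116.2   65. ] tri [ 436.3 -119.4   62.9]
gashub [619.9 167.8  79. ] [619.4 168.1  79. ] tri [619.6 168.   78.8]
gasend [487.7 184.1  72. ] [481.1 190.2  72. ] tri [482.4 187.   67.9]
ribA out [565.9 105.2  55. ] [564.6 114.8  55. ] tri [564.  108.3  50.4]
ribA in [584.2 131.9  55. ] [579.  137.2  55. ] tri [580.4 134.1  51.5]
ribB out [591.6  86.5  55. ] [587.  96.  55.] tri [587.8  89.7  49.8]
ribB in [608.5 115.2  55. ] [604.4 122.4  55. ] tri [605.3 117.8  50.9]
ox 139.3 173.5
gas 136.6 171.9
A 79.5 -133.2
Ai 50.7 -138.7
B 82.5 -111.6
Bi 50.9 -105.1
mark dir -122.06862856359768
```

Run:
```python
from h import *
import pickle
f=pickle.load(open("f0.pkl","rb"))["scene"]
for n,u,v,z in(("purple hub",184,177,79),("purple end",137,191,65),("turq1 hub",337,128,79),("turq1 end",303,142,65),("turq2 hub",313,289,79),("turq2 end",261,315,65),("bowl",117,244,40),("pot",412,190,80),("torch",375,258,120),("paddle bl",247,178,10),("paddle end",272,204,10)):
    print(n,onz(f,u,v,z).round(0))
s=arm.read_state(); M=R.from_euler('xyz',s["orientation"],degrees=True).as_matrix(); print(M.round(2)); print(s["position"])
```

```text
purple hub [ 323. -162.   79.]
purple end [ 285. -288.   65.]
turq1 hub [399. 325.  79.]
turq1 end [380. 209.  65.]
turq2 hub [808. -91.  79.]
turq2 end [ 788. -221.   65.]
bowl [ 403. -401.   40.]
pot [716. 323.  80.]
torch [842.  59. 120.]
paddle bl [366.  15.  10.]
paddle end [492.  17.  10.]
[[-0. -0.  1.]
 [ 0.  1.  0.]
 [-1.  0. -0.]]
[ 5.74673489e+02 -1.32618413e-02  2.30844639e+02]
```

Request:
{"name": "servo_tool", "arguments": {
  "moves": [
    [[255,0,-30,-30,0],[255,20,-60,-60,0],[255,60,-85,-94,0],[255,100,-85,-94,0],[255,130,-85,-94,0],[255,130,-85,-94,0],[255,130,-85,-94,0],[255,130,-85,-94,0]]
  ],
  "newtons": 40
}}

```text
time_s: 1.25
position: [482.4, -85.2, 102.7]
orientation: [-14.7, 89.8, -14.7]
wrist_force: [-0.0, 1.1, 0.1]
width: -0.1
```

Run:
```python
from h import *
for n in("scene","side","wrist"):
    f=viewer.grab_frame(n); cv2.imwrite(f"pics/{n}1.png",f["image"])
s=arm.read_state();print(s["time_s"],s["position"],s["wrist_force"],s["width"])
```

```text
1.4 [481.79059019 -85.1078355  102.30464461] [ 0.43889489  0.01349875 -0.10777317] 0.05870248805695569
```

View pics/wrist1.png

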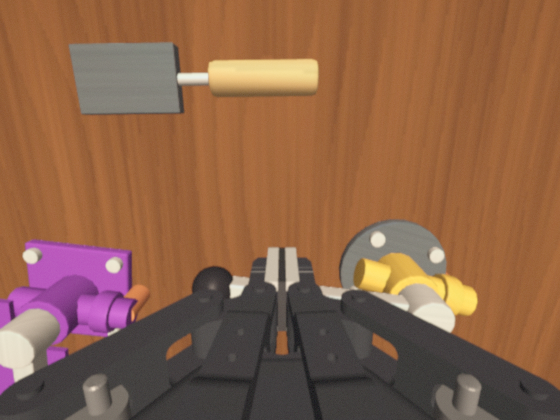

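View pics/side1.png

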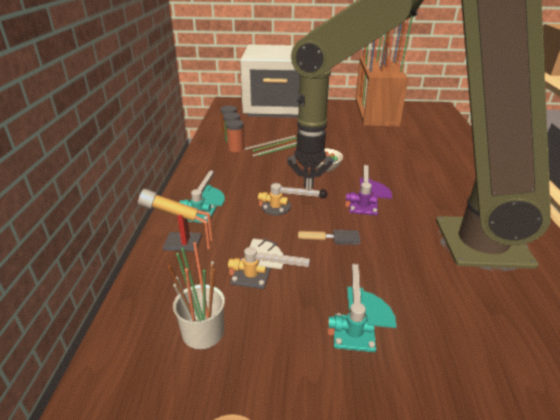

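Run:
```python
import numpy as np
for a in range(155,285,7):
    print(a, np.round([575.6+100*np.cos(np.radians(a))-481, -134.2+100*np.sin(np.radians(a))+85],0))
```

```text
155 [ 4. -7.]
162 [ -1. -18.]
169 [ -4. -30.]
176 [ -5. -42.]
183 [ -5. -54.]
190 [ -4. -67.]
197 [ -1. -78.]
204 [  3. -90.]
211 [   9. -101.]
218 [  16. -111.]
225 [  24. -120.]
232 [  33. -128.]
239 [  43. -135.]
246 [  54. -141.]
253 [  65. -145.]
260 [  77. -148.]
267 [  89. -149.]
274 [ 102. -149.]
281 [ 114. -147.]
```

Request:
{"name": "servo_tool", "arguments": {
  "moves": [
    [[255,30,0,0,0],[255,54,0,0,0],[255,54,0,0,0]]
  ]
}}

```text
time_s: 1.78
position: [479.8, -84.7, 46.4]
orientation: [165.6, 89.8, 165.6]
wrist_force: [-0.3, 0.8, 0.1]
width: -0.1
```

Request:
{"name": "servo_tool", "arguments": {
  "moves": [
    [[255,0,-7,0,0],[255,0,-18,-1,0],[255,0,-30,-4,0],[255,0,-42,-5,0],[255,0,-54,-5,0],[255,0,-67,-4,0],[255,0,-78,-1,0],[255,0,-90,3,0],[255,0,-101,9,0]]
  ]
}}

```text
time_s: 2.9
position: [489.6, -186.5, 47.0]
orientation: [152.8, 89.9, 152.8]
wrist_force: [0.5, 3.1, 0.6]
width: -0.2
```

Run:
```python
from h import *
f=viewer.grab_frame("scene"); crop(f,180,130,350,270,4,"sc2.png")
s=arm.read_state();print(s["time_s"],s["position"],s["wrist_force"],s["width"])
```

```text
2.95 [ 491.25244303 -188.20787497   47.17797703] [-1.44149484 -0.09054228 -2.14646248] -0.013802538754901643
```

View pics/sc2.png

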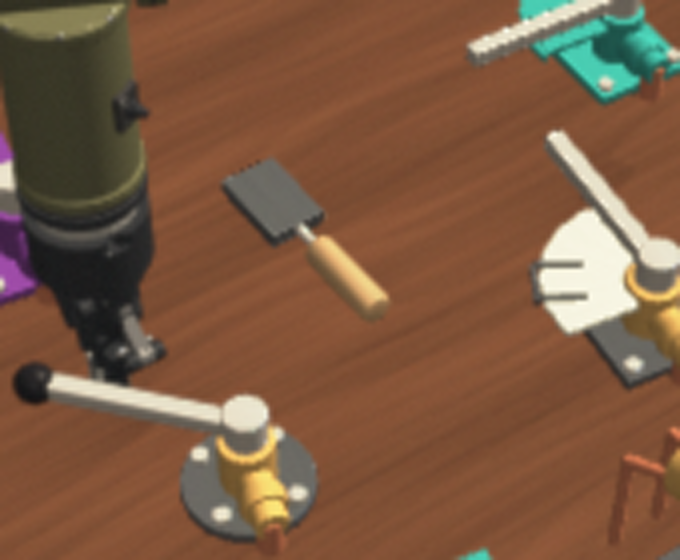

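The lever is following the finger, with the ball now at crop (35,383). Continuing round the arc.

Request:
{"name": "servo_tool", "arguments": {
  "moves": [
    [[255,0,-10,7,0],[255,0,-19,15,0],[255,0,-27,24,0],[255,0,-34,34,0],[255,0,-38,40,0],[255,0,-40,45,0],[255,0,-42,50,0]]
  ]
}}

```text
time_s: 3.82
position: [530.0, -223.9, 46.8]
orientation: [158.1, 88.8, 158.1]
wrist_force: [-26.8, 10.1, 24.5]
width: 0.0
```

Run:
```python
from h import *
f=viewer.grab_frame("scene"); crop(f,140,170,310,310,4,"sc3.png")
s=arm.read_state();print(s["time_s"],s["position"],s["wrist_force"],s["width"])
```

```text
3.875 [ 529.8081995  -223.82018599   46.73472358] [-20.41002103   7.52370351  16.88645296] -0.005088435080681683
```

View pics/sc3.png

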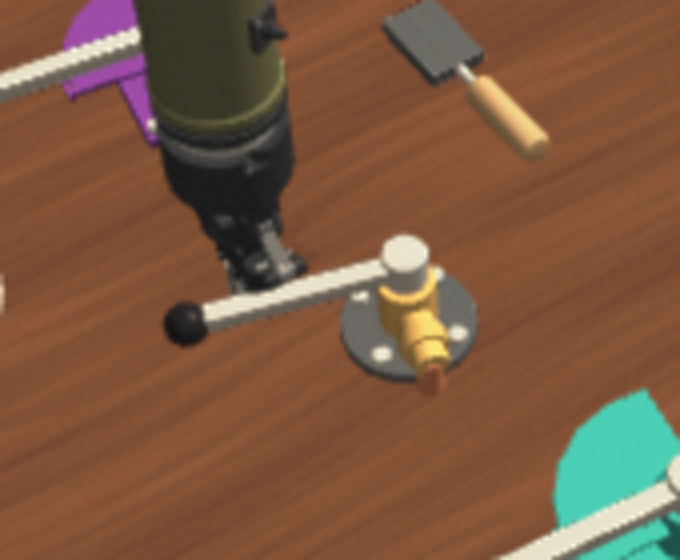

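Run:
```python
from h import *
f=viewer.grab_frame("scene")
p=onz(f,186.2,250.7,65);h=onz(f,241.3,232.6,79);print(p,h);d=p-h;print(np.degrees(np.arctan2(d[1],d[0])),np.hypot(d[0],d[1]))
# body stubs direction: outlet on +x
g=viewer.grab_frame("side");crop(g,250,160,350,230,7,"si3.png")
s=arm.read_state();print(s["wrist_force"],s["tau"].round(1))
```

```text
[ 538.78487288 -273.28400446   65.        ] [ 577.29133507 -137.21086108   79.        ]
-105.80064083008143 141.41657604160864
[-20.78914502   7.36360785  17.48533995] [  0.4 -43.2 -28.2   0.6  -7.5  -0. ]
```

View pics/si3.png

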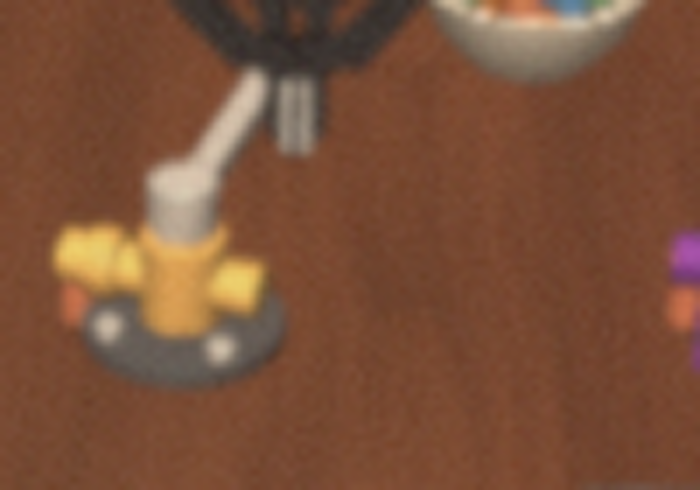

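Run:
```python
from h import *
g=viewer.grab_frame("side")
a=onz(g,250+75/7,160+252/7,29);b=onz(g,250+250/7,160+285/7,29);d=a-b;print(a,b,np.degrees(np.arctan2(d[1],d[0])),np.hypot(d[0],d[1]))
```

```text
[ 624.0755589  -150.56308481   29.        ] [ 546.4871476  -128.27599257   29.        ] -16.02659001020446 80.72593169691433
```

Shut is confirmed: the lever direction is -106°, and the valve's stub axis gives yaw -16°, which puts the shut stop at -106°. The force against the stop was about 22 N. I'll back off and go to look at the gas valve.

Request:
{"name": "servo_tool", "arguments": {
  "moves": [
    [[255,0,6,-20,0],[255,0,12,-45,0],[255,0,14,-50,0],[255,-60,14,-50,0],[255,-120,14,-50,0],[255,-180,60,-30,0],[255,-180,120,0,0],[255,-180,180,25,0],[255,-180,240,50,0],[255,-180,288,50,0]]
  ]
}}

```text
time_s: 5.28
position: [593.3, 57.0, 228.2]
orientation: [-3.9, 89.7, -3.9]
wrist_force: [0.4, -0.4, -0.1]
width: 0.3
```

Request:
{"name": "servo_tool", "arguments": {
  "moves": [
    [[255,0,0,0,0],[255,0,0,0,0]]
  ]
}}

```text
time_s: 5.52
position: [590.5, 55.3, 227.5]
orientation: [-33.8, 89.9, -33.7]
wrist_force: [-0.0, -0.2, -0.1]
width: -0.1
```

Run:
```python
from h import *
import pickle
f=viewer.grab_frame("wrist"); pickle.dump(f,open("w4.pkl","wb"));cv2.imwrite("pics/w4.png",f["image"]); crop(f,150,40,350,190,4,"w4c.png")
f=viewer.grab_frame("scene");crop(f,140,130,340,280,4,"sc4.png")
s=arm.read_state();print(s["time_s"],s["position"],s["wrist_force"],s["width"])
```

```text
5.625 [589.95125836  54.00109708 227.45637521] [ 0.3695795  -0.07354864  0.6761232 ] 0.264715608459605
```

View pics/w4.png

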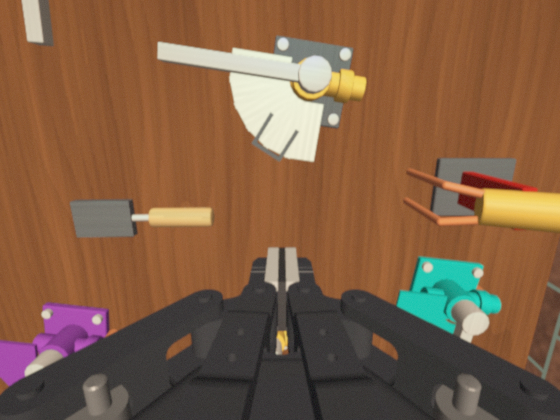

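View pics/sc4.png

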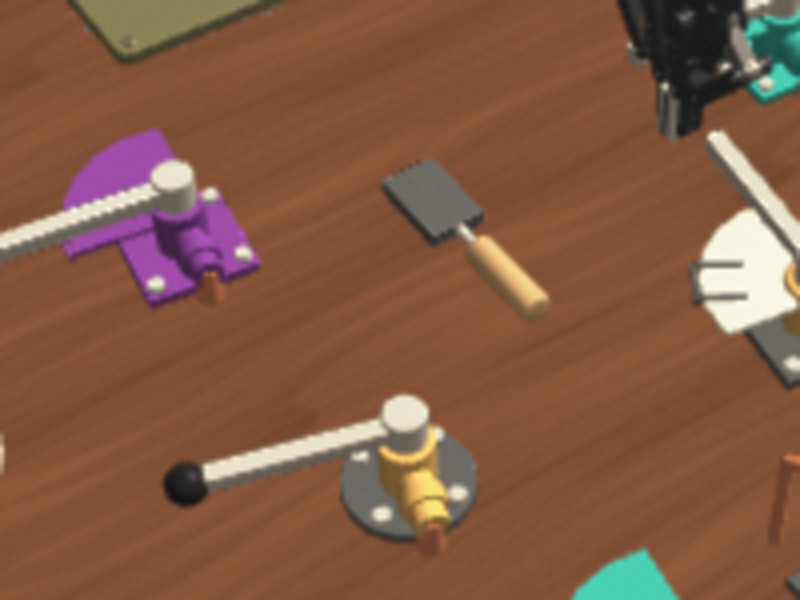

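The ox lever stayed shut, with its ball still at (186,251). Next I'll measure the marker in the wrist crop.

View pics/w4c.png

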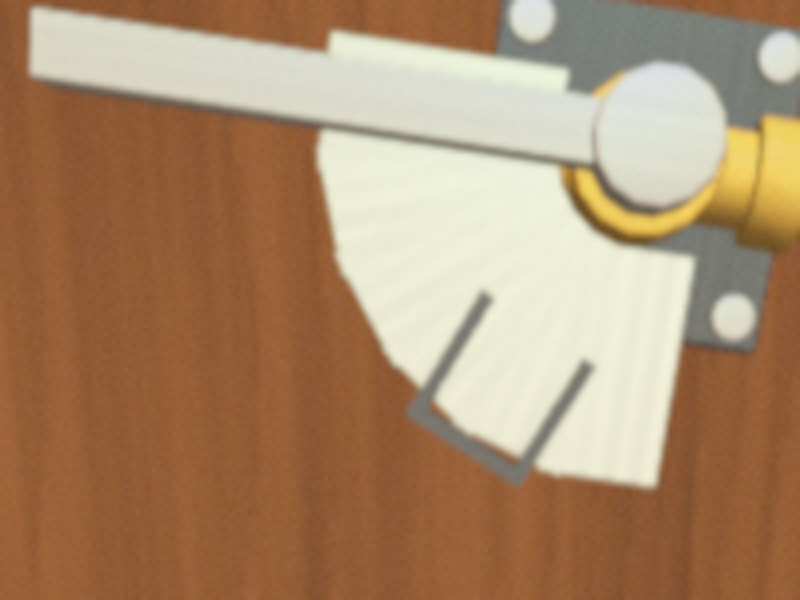

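Run:
```python
from h import *
import pickle
f=pickle.load(open("w4.pkl","rb"))
P=lambda x,y,z:onz(f,150+x/4,40+y/4,z)[:2]
h=P(660,133,79)
print("hub",h)
I1,I2,O1,O2=P(486,296,55),P(586,368,55),P(418,412,55),P(520,478,55)
e=P(32,42,72)
ang=lambda d:np.degrees(np.arctan2(d[1],d[0]))%360
for n,q in zip(("I1","I2","O1","O2","end"),(I1,I2,O1,O2,e)): print(n,q.round(1),np.hypot(*(q-h)).round(1),ang(q-h).round(1))
print("rib dirs",ang(O1-I1),ang(O2-I2),"mid dir from hub",ang((I1+I2)/2-h),ang((O1+O2)/2-h),"gaps",np.hypot(*(I1-I2)),np.hypot(*(O1-O2)))
print("plate edge",ang(P(657,487,52)-P(693,256,52)), "flange bottom", ang(P(750,350,10)-P(690,343,10)))
print("rowax",P(620,131,72),ang(P(40,44,72)-P(590,129,72)))
```

```text
hub [618.74468613 165.7589333 ]
I1 [579.8 132.3] 51.3 220.7
I2 [604.5 115.3] 52.5 254.3
O1 [562.5 104.5] 83.1 227.5
O2 [588.1  88.1] 83.5 248.5
end [481.  184.9] 139.0 172.1
rib dirs 238.19469308597564 238.9048152327457 mid dir from hub 237.63933293053367 237.9953142060143 gaps 30.0227964729171 30.384245774784034
plate edge 262.8237519476103 flange bottom 353.70543995687285
rowax [610.50051873 167.15813112] 172.0212400450823
```

Request:
{"name": "servo_tool", "arguments": {
  "moves": [
    [[255,0,40,-30,0],[255,0,85,-55,0],[255,0,130,-74,0],[255,0,167,-74,0],[255,40,167,-74,0],[255,80,167,-74,0],[255,110,167,-74,0],[255,110,167,-74,0],[255,110,167,-74,0]]
  ]
}}

```text
time_s: 6.75
position: [516.8, 221.5, 118.4]
orientation: [15.0, 89.9, 14.9]
wrist_force: [-0.4, 0.0, 0.5]
width: -0.3
```

Run:
```python
from h import *
f=viewer.grab_frame("wrist"); cv2.imwrite("pics/w5.png",f["image"])
s=arm.read_state();print(s["time_s"],s["position"],s["wrist_force"],R.from_euler('xyz',s["orientation"],degrees=True).as_matrix().round(3))
```

```text
6.8 [517.07609117 221.90642262 118.88113733] [ 0.43998374 -0.3680327   0.40635028] [[ 0.003  0.001  1.   ]
 [ 0.001  1.    -0.001]
 [-1.     0.001  0.003]]
```

View pics/w5.png

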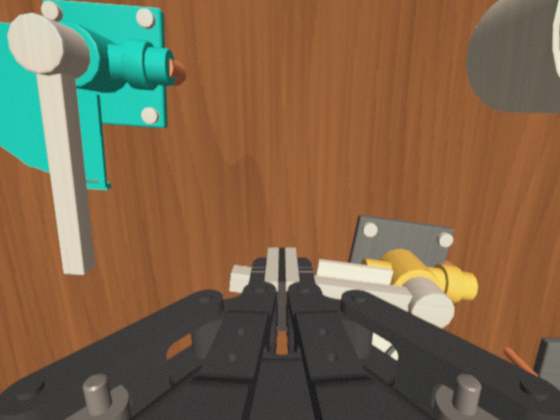

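Run:
```python
import numpy as np
for a in list(range(155,220,7))+[218,221,223,225,226,227]:
    print(a, np.round([619+110*np.cos(np.radians(a))-517, 166.5+110*np.sin(np.radians(a))-222],0))
```

```text
155 [ 2. -9.]
162 [ -3. -22.]
169 [ -6. -35.]
176 [ -8. -48.]
183 [ -8. -61.]
190 [ -6. -75.]
197 [ -3. -88.]
204 [   2. -100.]
211 [   8. -112.]
218 [  15. -123.]
218 [  15. -123.]
221 [  19. -128.]
223 [  22. -131.]
225 [  24. -133.]
226 [  26. -135.]
227 [  27. -136.]
```

Request:
{"name": "servo_tool", "arguments": {
  "moves": [
    [[255,35,0,0,0],[255,71,0,0,0],[255,71,0,0,0]]
  ]
}}

```text
time_s: 7.18
position: [514.5, 221.6, 45.6]
orientation: [-160.4, 89.8, -160.5]
wrist_force: [-0.8, 0.1, 0.2]
width: -0.1
```

Request:
{"name": "servo_tool", "arguments": {
  "moves": [
    [[255,0,-9,1,0],[255,0,-22,-3,0],[255,0,-35,-6,0],[255,0,-48,-8,0],[255,0,-61,-8,0],[255,0,-75,-6,0],[255,0,-88,-3,0],[255,0,-98,1,0],[255,0,-100,2,0],[255,0,-100,2,0]]
  ]
}}

```text
time_s: 8.43
position: [517.1, 121.7, 46.0]
orientation: [-144.0, 89.9, -144.0]
wrist_force: [-0.3, 0.4, 0.5]
width: -0.2
```

Run:
```python
from h import *
f=viewer.grab_frame("wrist"); cv2.imwrite("pics/w6.png",f["image"])
f=viewer.grab_frame("scene"); crop(f,260,120,400,240,5,"sc6.png")
s=arm.read_state();print(s["time_s"],s["position"],s["wrist_force"])
```

```text
8.525 [517.01937185 121.99462982  46.05876822] [-0.65508019  0.3861238  -0.45785279]
```

View pics/w6.png

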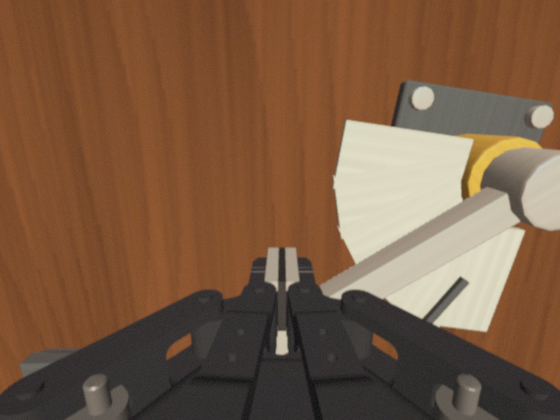

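View pics/sc6.png

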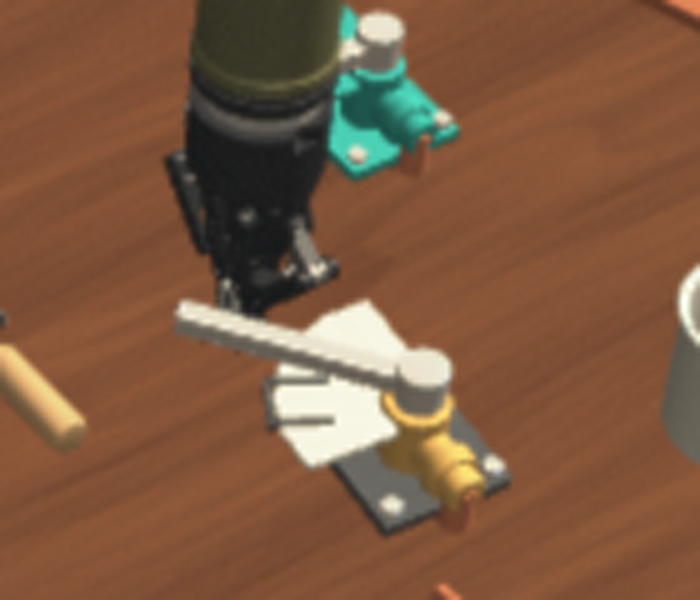

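Run:
```python
from h import *
f=viewer.grab_frame("scene")
e=onz(f,260+182/5,120+308/5,72);h=onz(f,260+425/5,120+363/5,79);d=e-h;a=np.arctan2(d[1],d[0]);print(e,h,np.degrees(a)%360,np.hypot(d[0],d[1]))
t=np.array(arm.read_state()["position"])[:2]-np.array([619,166.5]);a%=2*np.pi
print("TCP rad/perp",t@[np.cos(a),np.sin(a)],t@[-np.sin(a),np.cos(a)])
```

```text
[507.34599675  87.88886906  72.        ] [619.8448283  166.72623956  79.        ] 215.02215302922772 137.3729161340428
TCP rad/perp 108.93208349498889 -22.17366703809256
```

Request:
{"name": "servo_tool", "arguments": {
  "moves": [
    [[255,0,-6,3,0],[255,0,-12,6,0],[255,0,-18,9,0],[255,0,-23,13,0],[255,0,-26,16,0],[255,0,-29,18,0],[255,0,-29,18,0],[255,0,-29,18,0]]
  ]
}}

```text
time_s: 9.57
position: [535.5, 92.8, 46.3]
orientation: [-73.8, 90.0, -73.8]
wrist_force: [-0.0, 0.1, 0.3]
width: -0.1
```

Run:
```python
from h import *
f=viewer.grab_frame("wrist"); cv2.imwrite("pics/w7.png",f["image"])
f=viewer.grab_frame("scene"); crop(f,260,120,400,240,5,"sc7.png")
s=arm.read_state();print(s["time_s"],s["position"],s["wrist_force"])
```

```text
9.675 [535.47691378  93.03876005  46.32523112] [ 0.15550456 -0.29136658  0.2926083 ]
```

View pics/sc7.png

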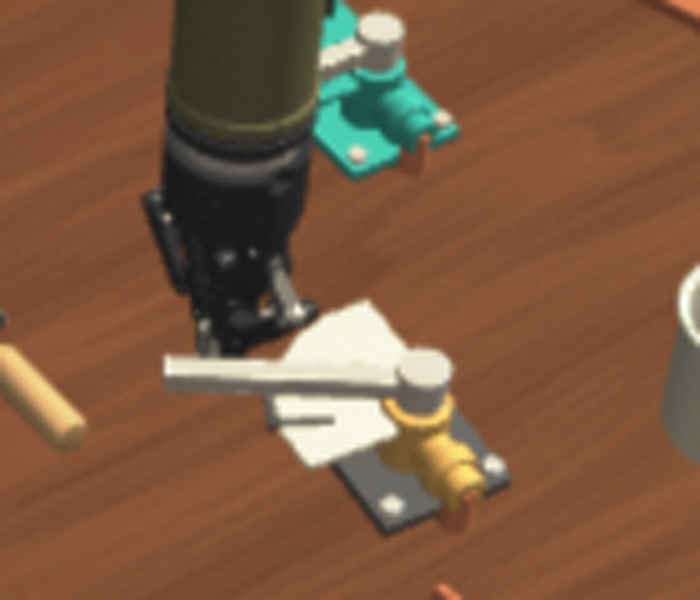

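Run:
```python
from h import *
f=viewer.grab_frame("scene")
for v in (360,363,366):
  e=onz(f,260+167/5,120+v/5,72);d=e[:2]-[619,166.5];a=np.arctan2(d[1],d[0]);print(np.degrees(a)%360,np.hypot(d[0],d[1]))
  t=np.array(arm.read_state()["position"])[:2]-np.array([619,166.5])
  print("TCP rad/perp",t@[np.cos(a),np.sin(a)],t@[-np.sin(a),np.cos(a)])
# expected end-top pixel and bar edges at 238
for a in (232,234,236,238,240):
  a=np.radians(a);u=np.array([np.cos(a),np.sin(a)]);q=proj(f,[*(np.array([619,166.5])+140*u),72]);print(np.degrees(a),(np.array(q)-[260,120])*5)
```

```text
232.16237267986503 138.07911680535423
TCP rad/perp 109.2407388311922 -20.945498329894328
233.0876626197586 138.0525977422977
TCP rad/perp 108.8882524495823 -22.70685797613546
234.010981800995 138.06202951460668
TCP rad/perp 108.50820979044119 -24.45856350536461
232.00000000000003 [163.47625859 359.31383476]
234.0 [163.41924576 365.89253732]
236.00000000000003 [163.67783592 372.5102416 ]
238.0 [164.25406779 379.1591168 ]
239.99999999999997 [165.14960323 385.83117502]
```

Request:
{"name": "servo_tool", "arguments": {
  "moves": [
    [[255,0,-1,2,0],[255,0,-2,4,0],[255,0,-3,5,0],[255,0,-4,6,0],[255,0,-5,7,0],[255,0,-5,7,0],[255,0,-5,7,0]]
  ]
}}

```text
time_s: 10.6
position: [542.5, 88.2, 46.2]
orientation: [-38.3, 90.0, -38.3]
wrist_force: [-2.3, -0.3, -0.8]
width: 0.3
```

Run:
```python
from h import *
f=viewer.grab_frame("wrist"); cv2.imwrite("pics/w8.png",f["image"])
f=viewer.grab_frame("scene"); crop(f,280,170,360,230,10,"sc8.png")
s=arm.read_state();print(s["time_s"],s["position"],s["wrist_force"])
```

```text
10.7 [542.57707543  88.25722016  46.28846237] [-1.51677946  0.6231257  -0.56634914]
```

View pics/sc8.png

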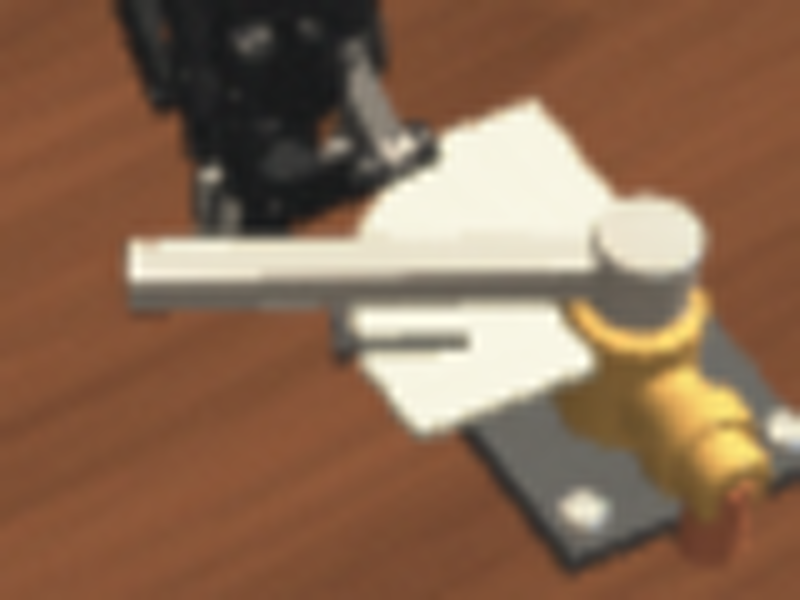

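View pics/w8.png

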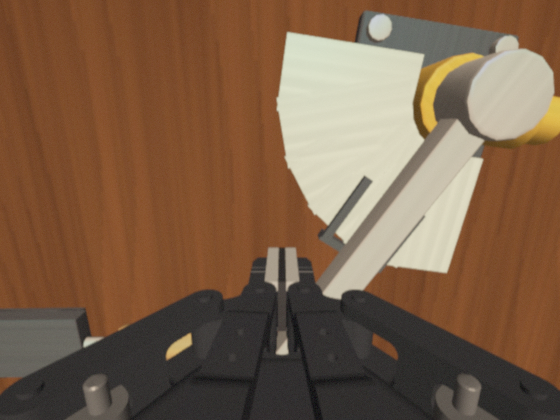

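The lever now reads about 238° (end top at scene (293,196)). I'll back off and check it from above.

Request:
{"name": "servo_tool", "arguments": {
  "moves": [
    [[255,0,6,-10,0],[255,0,18,-30,0],[255,-10,18,-30,0],[255,-70,18,-30,0],[255,-130,18,-30,0],[255,-180,0,0,0],[255,-180,-34,48,0],[255,-180,-34,48,0],[255,-180,-34,48,0]]
  ]
}}

```text
time_s: 11.82
position: [590.4, 54.0, 226.4]
orientation: [126.1, 90.0, 126.0]
wrist_force: [0.1, 0.1, 0.0]
width: -0.0
```

Run:
```python
from h import *
import pickle
f=viewer.grab_frame("wrist"); pickle.dump(f,open("w9.pkl","wb")); crop(f,150,40,350,190,4,"w9c.png")
f=viewer.grab_frame("scene"); cv2.imwrite("pics/sc9.png",f["image"])
s=arm.read_state();print(s["time_s"],s["position"],s["wrist_force"])
```

```text
11.925 [589.38805934  54.59994774 226.04667272] [ 0.6457201  -0.56450528  0.32274846]
```

View pics/w9c.png

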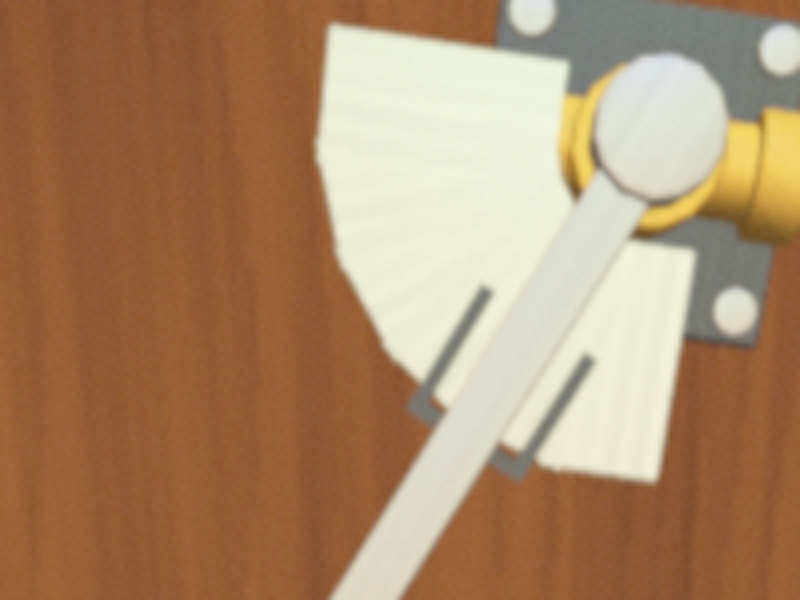

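View pics/sc9.png

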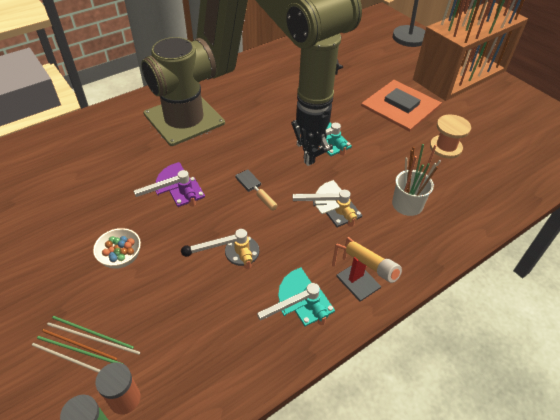

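Run:
```python
from h import *
import pickle
f=pickle.load(open("w9.pkl","rb"))
P=lambda x,y,z:onz(f,150+x/4,40+y/4,z)[:2]
ang=lambda d:np.degrees(np.arctan2(d[1],d[0]))%360
h=P(660,127,79)
a,b=P(617,202,72),P(366,598,72)
print("bar",ang(b-a),"from hub",ang(b-h),"hub",h)
I=(P(486,290,55)+P(588,360,55))/2;O=(P(418,406,55)+P(520,473,55))/2
print("mark",ang(O-I),ang(I-h),ang(O-h))
n=np.array([-np.sin(np.radians(ang(b-h))),np.cos(np.radians(ang(b-h)))])
print("offset of bar from mid at ribs (mm):",(h-I)@n,(h-O)@n)
print([P(x,y,55)@n-h@n for x,y in((486,290),(588,360),(418,406),(520,473))])
```

```text
bar 236.67759855643862 from hub 237.0701128530809 hub [618.47380992 165.55963595]
mark 238.35369435940112 237.44255695386715 237.8058635237103
offset of bar from mid at ribs (mm): -0.3184486675765541 -1.0462268010613869
[np.float64(-14.68819385859706), np.float64(15.325091193750211), np.float64(-14.14015947998621), np.float64(16.23261308210914)]
```

Run:
```python
from h import *
f=viewer.grab_frame("scene")
s=arm.read_state();print(s["time_s"],s["wrist_force"])
print(arm.sign_off())
```

```text
11.975 [-0.06153297 -0.56579308 -0.22606241]
the job is handed in; nothing more can be done
None
```

The torch is on standby and the job was handed in at about 12 s. I pushed both levers with the shut fingertips, oxygen first, and gripped neither.

- **Oxygen lever:** fully shut. It stopped at −106°, the shut direction worked out from the valve's pipe stubs. It held about 22 N against the stop and stayed put after I backed off.
- **Gas lever:** lying between the two ribs of the pilot marker, about 26° short of shut. From above, the bar reads 236.7–237.1° and the marker 237.4–238.4°, so it is about 0.3–1 mm off centre at the ribs. An earlier scene-camera reading gave about 238°. I left it there because the gap between bar and rib is 6 mm on each side.
- **Everything else:** the bowl, paddle and pot look unmoved in the last scene picture (checked by eye). I did not push the marker, and it reads the same as before. The arm ended clear of everything, with wrist force near zero.

No check failed. The largest wrist force I saw was about 38 N, at the oxygen stop.

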